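# Set the bench dust extraction to the third click and start it

### The job

Set the suction on the bench's dust extractor: push the red lever bar on the white damper box open, feeling the clicks, and stop in the third notch counted from the shut end (it may be standing shut or already at the first click), never running past the third. Then press the green start button fully in and let it come back out, and finish clear of everything. Only push with the fingers: do not grip the bar, and leave the copper sleeve, sanding pad and jar where they are.

Things in the scene. Friction and masses are not known exactly. Their poses are not given: they have to be found in the camera images.
- damper_box: White damper box fixed on the bench, 150 mm along its x, 240 along y, 60 high; origin at the centre of its underside. The lever slides in a dark slot along y and opens towards the box's +y (robot's left; box yaw within 0.35 rad). Six black ticks on top near the -x edge, one per notch: y = -50 (shut), -30, -10, +10 (third), +30, +50 mm. A duct stub stands 40 mm out of the +x side.
- lever_bar (a point): Centre of the red lever bar, axes as the damper box's. Bar 96 mm along x, 17 mm thick along y (sliding direction), 31 mm high; underside 72, centre 87.5, top 103 mm above the bench (12 mm gap to the box's top, thin stem). A small red pointer at its -x end shows the notch on the ticks. Push its -y face to open.
- lever (a joint): Slide of the lever, m: 0 = shut (stop), 0.10 = fully open (stop). Sprung notches at 0, 0.020 (first click), 0.040, 0.060 (third), 0.080, 0.100. About 7 N pushes it out of a notch; the force falls to nothing at the crest half-way (e.g. 0.050), then it snaps forward by itself into the next notch and stays. Starts shut or at the first click.
- start_box: Grey start station fixed on the bench, 100 x 100 mm, 60 mm high, yellow plate on top; origin at the centre of its underside, z up, yaw up to 0.4 rad. It stands to the left or to the right of the damper box.
- start_button_top (a point): Centre of the top face of the green round push button (36 mm across, in a black collar 52 mm across and 12 mm high) in the middle of the start station's top; 78 mm above the bench when out. Pressed straight down.
- start_button (a joint): Travel of the start button in m: 0 = out, 0.006 = fully in (stop). Springs back out; about 5 N takes it fully in.
- copper_sleeve: Loose copper tube sleeve standing upright, 32 mm outside diameter, 70 mm tall, just beyond the work; origin at the centre of its underside. Leave alone.
- sanding_pad: Loose brown sanding pad, 60 x 110 mm, 24 mm high, beyond the work; origin at the centre of its underside. Leave alone.
- paste_jar: Loose yellow jar with a white lid, 60 mm diameter, 75 mm tall, beyond the work; origin at the centre of its underside. Leave alone.
Things that resemble listed ones, but are neither listed nor needed, are in the scene too. Of the things that look like the start_box, the largest one is meant.

How it is judged:
On the way, in this order (a step that is already met when the one before it is completed fails the run):
1. the lever rests in the third notch (value of joint lever between 0.055 and 0.065 m and velocity of joint lever between -0.01 and 0.01 m/s), for 0.3 s.
2. the start button is pressed fully in (value of joint start_button above 0.005 m), for 0.05 s.
At the end, for the whole second after the job is handed in: The lever rests in the third notch (joint 0.060 m, within 5 mm), the start button is out again (within 1.5 mm), and the copper sleeve, sanding pad and jar are within 20 mm of where they stood (value of joint lever between 0.055 and 0.065 m and value of joint start_button below 0.0015 m and distance of each of copper_sleeve, sanding_pad, paste_jar from where it was at the start of the episode below 0.02 m); the robot touches nothing.
It fails at once if the lever runs past the third notch (over the next crest, joint above 0.070 m) (value of joint lever above 0.07 m).
It fails at once if the start button is pressed more than 3 mm while the lever is not in the third notch (value of joint start_button above 0.003 m and not (value of joint lever between 0.055 and 0.065 m)).
It fails at once if the lever bar is gripped: fingers press on its two opposite faces at once, more than 1.5 N on each (contact force between the fingers and lever_c0 above 1.5 N and contact force between the fingers and lever_c1 above 1.5 N).
It fails at once if the copper sleeve, sanding pad or jar is moved more than 20 mm or lifted (distance of any of copper_sleeve, sanding_pad, paste_jar from where it was at the start of the episode above 0.02 m).
It also fails if it takes over 43 s, if anything falls off the work surface, if the arm or the gripper's body presses on something with over 40 N, if the wrist force passes 120 N, or if a joint passes its speed limit or range.

### The arm

A 6-joint arm with a two-finger parallel gripper is mounted at the origin on the work surface. World frame = base frame: x ahead of the robot, y to its left, z up, the work surface at z = 0. Lengths are in m, angles in rad, forces in N, time in s.
With the tool pointing down it reaches from about 0.35 to 0.975 m from the base axis. Payload 4.9 kg.
Tool frame: the origin (TCP) lies midway between the tips of the shut fingers; the grasp point (between the pads) lies 19 mm behind it (manip.pinch_z is the x of the grasp point in the tool frame, in m); x points along the fingers, y is the direction in which the jaws open and shut, and the axes are right-handed (so a half turn about x gives the same grasp; the last joint's range is limited). The gripper opens to 85 mm and grips with 20 to 120 N. Pads are 22 mm wide; open, the fingers measure 114 mm over their backs; the gripper's body (76 mm by 85 mm) begins 54 mm behind the grasp point. The pads swing forward as they close: fully open they stand 13 mm farther back than shut.
Start: joints at [1.081, 0.053, 1.613, -0, 1.476, -0.119], TCP at [0.226, 0.583, 0.231] pointing down, gripper open.
Joint ranges: [-3.01, 3.01], [-1.01, 2.22], [0.06, 2.58], [-1.02, 4.17], [0.09, 2.62], [-3.14, 3.14]. Speed limits (rad/s): [2.57, 2.57, 3.14, 3.14, 3.14, 3.14].

### API

Orientations are given as a unit quaternion [w, x, y, z].
In Python, from plant import sensors, cams, workorder, manip gives the robot as it stands.
- The arm moves only by the tool drive_tool, never from a script. Its argument "series" is a list of rows, each an object of numbers: "x", "y", "z": the shift along the tool's x, y, z in units of 25 mm (1.0 is 25 mm); "ax", "ay", "az": the turn, a rotation vector about the tool's x, y, z in units of 5 degrees (1.0 is 5 degrees). A call has 1 to 5 rows; each row is the pose to reach, as a shift and turn from the pose commanded when the call began, along the tool's axes at that moment; what a row does not reach only later rows make up. A row lasts 1/12 s, in which the tool goes at most 41.7 mm and 7.16 degrees, less where a joint would pass 70% of its speed; a pose out of reach is approached as far as the arm can. A call with a gripper value outside its range is refused whole. "hand" is the opening, from 0 (shut) to 1 (fully open), set as the call begins (left out, the last holds). The fingers move at their own pace and stop on an object; the grip force is fixed at half the most. Time passes only in rows, so rows that repeat a pose let the fingers close. It gives the time, the measured TCP pose, the force and the opening at its end, in the units of the state.
- sensors.state(): the state, without advancing time (a new reading comes with each control period).
- cams.grab_frame(name): name is "scene" or "top" or "wrist"; returns a dict with "img" (384x512x3 uint8, blue, green, red), "camera_matrix" (3x3 intrinsics, pixels), "cam_to_world" (4x4, takes a point from camera to world coordinates). Camera axes: x right, y down, z forward; pixel columns grow to the right and rows downward; lengths in m; the calibration is good to about 2 mm. A picture is of the moment at which its call begins. There is no depth.
- workorder.job_done(): hands the job in, once; it reports no verdict.
The state is a dict: "time": time; "joint_pos": joint angles; "joint_vel": joint speeds; "joint_efforts": joint torques, N m; "tool_pos": TCP position; "tool_rot": TCP orientation; "contact_force": force on the tool from outside, world axes, zero at the start; "ft_torque": the same for the moment, N m; "gripper_width": opening from 0.0 (shut) to 1.0 (fully open).
Only numpy, scipy, OpenCV 4.12 (cv2) and the standard library are available. Lean on these libraries where they do the work, as an engineer would, in place of code of your own. Each camera call takes 0.05 s, during which the arm holds its last target.

## Working session

There is one attempt and no reset: what is moved stays moved. The work goes in short steps, Python scripts to look and compute and a tool call to move; the robot and the scene stay as the last step left them, time stands still between calls to the robot, and variables do not carry over. Pictures are saved under pics/ and viewed, and the job is handed in when it is done.

Besides the shell and the picture viewer there is one more tool, called after "Emit:" as name([rows], argument=value, ...), one row to a line, values as JSON. drive_tool: Moves the arm, as the interface text tells. Its arguments: {"type":"object","properties":{"series":{"type":"array","items":{"type":"object","properties":{"x":{"type":"number"},"y":{"type":"number"},"z":{"type":"number"},"ax":{"type":"number"},"ay":{"type":"number"},"az":{"type":"number"}}}},"hand":{"type":"number"}},"required":["series"]}

```bash
mkdir -p pics; ls
python3 - <<'E'
from plant import sensors,cams,manip
import cv2,json
s=sensors.state();print(s);print(manip.pinch_z)
for n in("scene","top","wrist"):
    f=cams.grab_frame(n);cv2.imwrite(f"pics/{n}0.png",f["img"]);print(n,f["camera_matrix"],f["cam_to_world"])
E
```

```text
pics
{'time': 0.0, 'joint_pos': array([ 1.08099653e+00,  5.33407432e-02,  1.61425650e+00,  8.26601164e-08,
        1.47600814e+00, -1.19051869e-01]), 'joint_vel': array([ 0.00017049,  0.00133232, -0.00094273, -0.00134001, -0.00139172,
       -0.00027292]), 'joint_efforts': array([ 9.97898096e-04, -3.93667567e+01, -3.70180321e+01, -1.05773267e-04,
        6.84726663e-03, -1.61083699e-05]), 'tool_pos': array([0.22618665, 0.58198255, 0.23009541]), 'tool_rot': array([ 0.69477852,  0.12965081,  0.69520517, -0.13100857]), 'contact_force': array([ 3.37763622e-01,  9.65437118e-01, -3.64377800e-04]), 'ft_torque': array([-0.01818868, -0.0229513 ,  0.03297592]), 'gripper_width': 0.9994941273718645}
-0.0187
scene [[403.19697485   0.         258.02483055]
 [  0.         403.19697485 194.70089963]
 [  0.           0.           1.        ]] [[ 0.84482789  0.44837322 -0.29193714  0.85415701]
 [ 0.53481496 -0.69192883  0.48498192 -0.47450054]
 [ 0.01545318 -0.5658586  -0.82435748  0.90841847]
 [ 0.          0.          0.          1.        ]]
top [[379.29171789   0.         258.98861333]
 [  0.         379.29171789 189.78995976]
 [  0.           0.           1.        ]] [[-0.00807117 -0.99630974  0.08545032  0.50518893]
 [-0.99972292  0.00992928  0.02134229  0.0087174 ]
 [-0.02211199 -0.08525438 -0.99611382  0.89690042]
 [ 0.          0.          0.          1.        ]]
wrist [[301.63580894   0.         256.21019011]
 [  0.         301.63580894 188.67148115]
 [  0.           0.           1.        ]] [[ 3.62430101e-01  8.85850965e-01  2.89676525e-01  1.51532556e-01]
 [ 9.32010583e-01 -3.44201797e-01 -1.13496236e-01  6.11565021e-01]
 [-8.33569420e-04  3.11116039e-01 -9.50371567e-01  3.73418151e-01]
 [ 0.00000000e+00  0.00000000e+00  0.00000000e+00  1.00000000e+00]]
```

View pics/scene0.png

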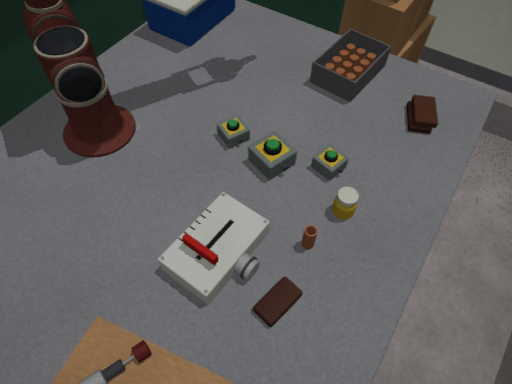

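View pics/top0.png

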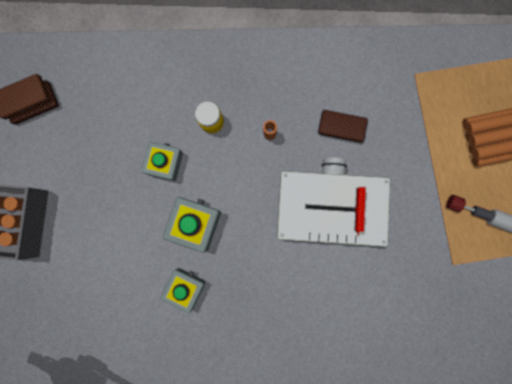

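The top view shows the damper box at about (335,208) and the lever bar near (361,210), at its right (-y) end. The ticks run along row 238. The largest start station is at about (190,225), with its smaller lookalikes at (163,160) and (183,290).

```bash
cat > h.py <<'E'
import numpy as np,cv2
from plant import cams,sensors
def ray(f,uv,z):
    K,T=f["camera_matrix"],f["cam_to_world"]
    d=T[:3,:3]@np.linalg.solve(K,[uv[0],uv[1],1.]); o=T[:3,3]
    return o+d*(z-o[2])/d[2]
def proj(f,p):
    K,T=f["camera_matrix"],f["cam_to_world"]
    c=K@(T[:3,:3].T@(np.array(p)-T[:3,3])); return c[:2]/c[2]
def red(im):
    b,g,r=[im[...,i].astype(int) for i in range(3)]
    return ((r>120)&(g<60)&(b<60)).astype(np.uint8)
def green(im):
    b,g,r=[im[...,i].astype(int) for i in range(3)]
    return ((g>90)&(r<60)&(b<100)).astype(np.uint8)
def white(im):
    return (im.min(2)>150).astype(np.uint8)
def comps(m,n=60):
    c,_=cv2.findContours(m,cv2.RETR_EXTERNAL,cv2.CHAIN_APPROX_NONE)
    return sorted([k for k in c if cv2.contourArea(k)>n],key=cv2.contourArea,reverse=True)
E
python3 - <<'E'
from h import *
for n in("top","scene"):
    f=cams.grab_frame(n);im=f["img"]
    print(n)
    for nm,m,z in(("red",red(im),.103),("green",green(im),.078),("white",white(im),.06)):
        for c in comps(m)[:3]:
            r=cv2.minAreaRect(c);b=cv2.boxPoints(r)
            print(nm,cv2.contourArea(c),np.round(r[0],1),np.round(r[1],1),ray(f,r[0],z).round(4)[:2],"corners",[list(ray(f,q,z)[:2].round(4)) for q in b])
f=cams.grab_frame("top")
cv2.imwrite("pics/c.png",cv2.resize(f["img"][160:260,150:410],None,fx=3,fy=3,interpolation=cv2.INTER_CUBIC))
E
```

```text
top
red 255.5 [360.5 210. ] [44.  7.] [ 0.529  -0.1851] corners [[np.float64(0.575), np.float64(-0.1792)], [np.float64(0.5749), np.float64(-0.1937)], [np.float64(0.4835), np.float64(-0.1909)], [np.float64(0.4836), np.float64(-0.1765)]]
green 204.5 [187.8 224.3] [15.6 16.3] [0.5023 0.1807] corners [[np.float64(0.5019), np.float64(0.2052)], [np.float64(0.5265), np.float64(0.1804)], [np.float64(0.5026), np.float64(0.1564)], [np.float64(0.4781), np.float64(0.1811)]]
green 103.0 [179.5 292.5] [11. 11.] [0.3578 0.1972] corners [[np.float64(0.3693), np.float64(0.2091)], [np.float64(0.3692), np.float64(0.1856)], [np.float64(0.3463), np.float64(0.1854)], [np.float64(0.3463), np.float64(0.2089)]]
green 95.0 [158. 159.] [11.3 11.3] [0.6455 0.2475] corners [[np.float64(0.6457), np.float64(0.2652)], [np.float64(0.6633), np.float64(0.2478)], [np.float64(0.6453), np.float64(0.2298)], [np.float64(0.6278), np.float64(0.2472)]]
white 6286.5 [334.3 203.9] [110.6  75.8] [ 0.5443 -0.1387] corners [[np.float64(0.471), np.float64(-0.0109)], [np.float64(0.638), np.float64(-0.0245)], [np.float64(0.6182), np.
[... 754 characters left out ...]
)]]
white 4107.5 [213.4 240.1] [59.9 99.7] [ 0.5348 -0.1427] corners [[np.float64(0.457), np.float64(-0.2501)], [np.float64(0.4566), np.float64(0.0069)], [np.float64(0.6176), np.float64(-0.0284)], [np.float64(0.5999), np.float64(-0.2674)]]
white 217.5 [348.  194.5] [15. 18.] [0.747  0.1507] corners [[np.float64(0.7172), np.float64(0.1595)], [np.float64(0.7566), np.float64(0.185)], [np.float64(0.7761), np.float64(0.142)], [np.float64(0.7377), np.float64(0.1172)]]
white 154.0 [179.    4.5] [ 9. 36.] [-0.1586  0.5951] corners [[np.float64(-0.2342), np.float64(0.5812)], [np.float64(-0.1213), np.float64(0.6571)], [np.float64(-0.0845), np.float64(0.6087)], [np.float64(-0.195), np.float64(0.5347)]]
```

View pics/c.png

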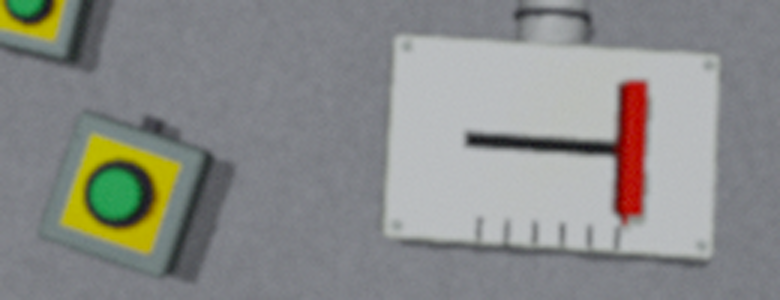

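Run:
```python
from h import *
f=cams.grab_frame("top")
g=lambda c:np.array([150+(c[0]+.5)/3-.5,160+(c[1]+.5)/3-.5])
P=[ray(f,g(c),.06)[:2] for c in [(397,36),(720,55),(711,260),(385,237)]]
print(np.round(P,4)); c=np.mean(P,0)
ey=(P[0]-P[1]+P[3]-P[2]);ey/=np.linalg.norm(ey);ex=np.array([ey[1],-ey[0]])
print("c",c,"yaw",np.arctan2(ex[1],ex[0]))
for t in [(479,228),(507,231),(535,233),(562,236),(590,238),(617,240)]:
    p=ray(f,g(t),.06)[:2]-c;print("tick",p@ex,p@ey)
r=cv2.minAreaRect(comps(red(f["img"]))[0])
p=ray(f,r[0],.103)[:2]-c;print("bar",p@ex,p@ey)
```

```text
[[ 0.6169 -0.0248]
 [ 0.6002 -0.2616]
 [ 0.451  -0.2496]
 [ 0.4692 -0.0141]]
c [ 0.53432082 -0.13754183] yaw -0.07371833070968957
tick -0.06297221034307363 0.050425647111717244
tick -0.06378953312386425 0.030019566614723655
tick -0.0638839525902361 0.00968077753443694
tick -0.06474756157889548 -0.009942454254581816
tick -0.06484118962917318 -0.030224845541347436
tick -0.06498278996456414 -0.04975881580792572
bar -0.0017550314728579475 -0.04745298095460714
```

```bash
cat >> h.py <<'E'
from scipy.spatial.transform import Rotation as R
C=np.array([.5343,-.1375]);YAW=-.0737
EX=np.array([np.cos(YAW),np.sin(YAW)]);EY=np.array([-np.sin(YAW),np.cos(YAW)])
def box(x,y,z): return np.r_[C+EX*x+EY*y,z]
def toolR(s=None):
    q=(s or sensors.state())["tool_rot"];return R.from_quat([q[1],q[2],q[3],q[0]])
def plan(p,jaw=None):
    "units of shift in tool axes to world p; turn so tool x down & tool y || jaw(2d)"
    s=sensors.state();r=toolR(s)
    d=r.inv().apply(np.array(p)-s["tool_pos"])/.025
    out=["shift",d.round(2)]
    if jaw is not None:
        best=None
        for sg in(1,-1):
            y=np.r_[np.array(jaw)*sg,0];x=np.array([0,0,-1.])
            G=R.from_matrix(np.c_[x,y,np.cross(x,y)])
            v=(r.inv()*G).as_rotvec()/np.deg2rad(5)
            if best is None or np.linalg.norm(v)<np.linalg.norm(best):best=v
        out+=["turn",best.round(2)]
    print(*out)
def st():
    s=sensors.state();p=s["tool_pos"]
    print("t",round(s["time"],2),"tcp",p.round(4),"box",((p[:2]-C)@EX).round(4),((p[:2]-C)@EY).round(4),"F",s["contact_force"].round(2),"g",round(s["gripper_width"],3),"q",s["joint_pos"].round(2))
E
python3 - <<'E'
from h import *
st();print(toolR().as_matrix().round(3))
print("target",box(0,-.11,.23))
plan(box(0,-.11,.23),EX);plan(box(0,-.11,.23),EY)
E
```

```text
t 0.35 tcp [0.2264 0.5824 0.231 ] box -0.3601 0.6953 F [ 0.75 -0.71  0.42] g 1.002 q [ 1.08  0.05  1.61  0.    1.48 -0.12]
[[-0.     0.362  0.932]
 [-0.     0.932 -0.362]
 [-1.    -0.    -0.   ]]
target [ 0.52620034 -0.24720139  0.23      ]
shift [  0.05 -26.58  23.2 ] turn [1.46e+01 0.00e+00 1.00e-02]
shift [  0.05 -26.58  23.2 ] turn [-3.4  -0.    0.01]
```

Emit:
drive_tool([
  {"y": -26.6,"z": 23.2,"ax": -3.4},
  {"y": -26.6,"z": 23.2,"ax": -3.4},
  {"y": -26.6,"z": 23.2,"ax": -3.4},
  {"y": -26.6,"z": 23.2,"ax": -3.4},
  {"y": -26.6,"z": 23.2,"ax": -3.4},
], hand=0)

```text
schema error: expected keys x, y, z, ax, ay, az
```

Run:
```python
from h import *
st();plan(box(0,-.11,.23),EY)
```

```text
t 0.35 tcp [0.2264 0.5824 0.231 ] box -0.3601 0.6953 F [ 0.75 -0.71  0.42] g 1.002 q [ 1.08  0.05  1.61  0.    1.48 -0.12]
shift [  0.05 -26.58  23.2 ] turn [-3.4  -0.    0.01]
```

Emit:
drive_tool([
  {"x": 0,"y": -26.6,"z": 23.2,"ax": -3.4,"ay": 0,"az": 0},
  {"x": 0,"y": -26.6,"z": 23.2,"ax": -3.4,"ay": 0,"az": 0},
  {"x": 0,"y": -26.6,"z": 23.2,"ax": -3.4,"ay": 0,"az": 0},
  {"x": 0,"y": -26.6,"z": 23.2,"ax": -3.4,"ay": 0,"az": 0},
  {"x": 0,"y": -26.6,"z": 23.2,"ax": -3.4,"ay": 0,"az": 0},
], hand=0)

```text
time: 0.77
tool_pos: [0.2973, 0.3849, 0.2312]
tool_rot: [0.707, 0.026, 0.707, -0.026]
contact_force: [1.2, 0.4, 0.7]
gripper_width: 0.3
```

Run:
```python
from h import *
st();plan(box(0,-.11,.23),EY)
```

```text
t 0.77 tcp [0.2973 0.3849 0.2312] box -0.2748 0.5035 F [1.23 0.43 0.7 ] g 0.3 q [ 0.76 -0.29  1.93 -0.    1.5  -0.74]
shift [  0.05 -24.55  10.98] turn [ 0.01  0.   -0.  ]
```

Emit:
drive_tool([
  {"x": 0,"y": -24.5,"z": 11,"ax": 0,"ay": 0,"az": 0},
  {"x": 0,"y": -24.5,"z": 11,"ax": 0,"ay": 0,"az": 0},
  {"x": 0,"y": -24.5,"z": 11,"ax": 0,"ay": 0,"az": 0},
  {"x": 0,"y": -24.5,"z": 11,"ax": 0,"ay": 0,"az": 0},
  {"x": 0,"y": -24.5,"z": 11,"ax": 0,"ay": 0,"az": 0},
])

```text
time: 1.18
tool_pos: [0.3684, 0.1889, 0.2316]
tool_rot: [0.707, 0.026, 0.706, -0.026]
contact_force: [0.8, 0.1, 0.1]
gripper_width: 0.003
```

Emit:
drive_tool([
  {"x": 0,"y": -16.9,"z": 7.6,"ax": 0,"ay": 0,"az": 0},
  {"x": 0,"y": -16.9,"z": 7.6,"ax": 0,"ay": 0,"az": 0},
  {"x": 0,"y": -16.9,"z": 7.6,"ax": 0,"ay": 0,"az": 0},
  {"x": 0,"y": -16.9,"z": 7.6,"ax": 0,"ay": 0,"az": 0},
  {"x": 0,"y": -16.9,"z": 7.6,"ax": 0,"ay": 0,"az": 0},
])

```text
time: 1.6
tool_pos: [0.4396, -0.0073, 0.2317]
tool_rot: [0.707, 0.026, 0.706, -0.026]
contact_force: [0.6, 0.2, 0.3]
gripper_width: -0.0
```

Run:
```python
from h import *
st();plan(box(0,-.11,.23),EY)
```

```text
t 1.6 tcp [ 0.4396 -0.0073  0.2317] box -0.104 0.1229 F [0.64 0.18 0.3 ] g -0.0 q [-0.19 -0.42  2.02  0.    1.54 -1.68]
shift [ 0.08 -9.31  4.17] turn [-0.01  0.02 -0.  ]
```

Emit:
drive_tool([
  {"x": 0,"y": -9.3,"z": 4.2,"ax": 0,"ay": 0,"az": 0},
  {"x": 0,"y": -9.3,"z": 4.2,"ax": 0,"ay": 0,"az": 0},
  {"x": 0,"y": -9.3,"z": 4.2,"ax": 0,"ay": 0,"az": 0},
  {"x": 0,"y": -9.3,"z": 4.2,"ax": 0,"ay": 0,"az": 0},
  {"x": 0,"y": -9.3,"z": 4.2,"ax": 0,"ay": 0,"az": 0},
])

```text
time: 2.02
tool_pos: [0.5111, -0.2031, 0.2314]
tool_rot: [0.707, 0.026, 0.706, -0.026]
contact_force: [1.4, 1.0, -0.8]
gripper_width: 0.006
```

Emit:
drive_tool([
  {"x": 0,"y": 0,"z": 0,"ax": 0,"ay": 0,"az": 0},
  {"x": 0,"y": 0,"z": 0,"ax": 0,"ay": 0,"az": 0},
])

```text
time: 2.18
tool_pos: [0.5109, -0.2026, 0.2307]
tool_rot: [0.706, 0.028, 0.707, -0.027]
contact_force: [-0.3, 0.6, -0.2]
gripper_width: 0.001
```

Run:
```python
from h import *
st();plan(box(0,-.105,.08),EY)
for n in("wrist","top"):
    f=cams.grab_frame(n);cv2.imwrite(f"pics/{n}1.png",f["img"])
```

```text
t 2.18 tcp [ 0.5109 -0.2026  0.2307] box -0.0186 -0.0666 F [-0.26  0.61 -0.15] g 0.001 q [-0.51 -0.13  1.79  0.    1.48 -2.01]
shift [ 6.02 -1.54  0.76] turn [-0.04 -0.02 -0.01]
```

View pics/wrist1.png

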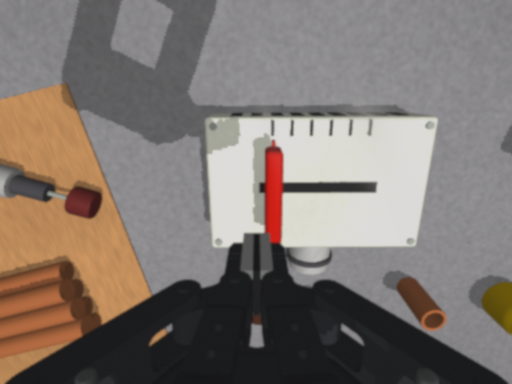

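View pics/top1.png

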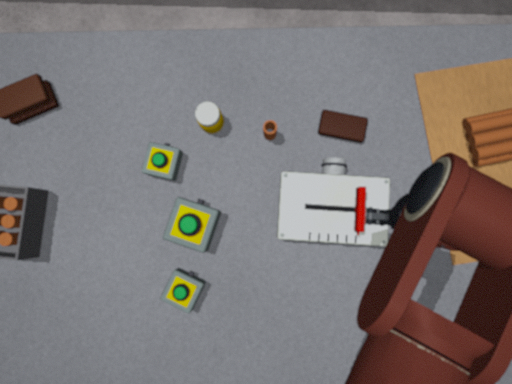

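Emit:
drive_tool([
  {"x": 0,"y": -1.6,"z": 0.7,"ax": 0,"ay": 0,"az": 0},
  {"x": 1.6,"y": -1.6,"z": 0.7,"ax": 0,"ay": 0,"az": 0},
  {"x": 3.2,"y": -1.6,"z": 0.7,"ax": 0,"ay": 0,"az": 0},
  {"x": 4.8,"y": -1.6,"z": 0.7,"ax": 0,"ay": 0,"az": 0},
  {"x": 6.0,"y": -1.6,"z": 0.7,"ax": 0,"ay": 0,"az": 0},
])

```text
time: 2.7
tool_pos: [0.524, -0.2396, 0.0785]
tool_rot: [0.706, 0.026, 0.707, -0.025]
contact_force: [0.2, 1.0, 0.3]
gripper_width: 0.001
```

Emit:
drive_tool([
  {"x": 0,"y": 0,"z": 0,"ax": 0,"ay": 0,"az": 0},
  {"x": 0,"y": 0,"z": 0,"ax": 0,"ay": 0,"az": 0},
])

```text
time: 2.87
tool_pos: [0.5242, -0.2399, 0.0801]
tool_rot: [0.706, 0.026, 0.708, -0.025]
contact_force: [-0.2, 0.7, 0.2]
gripper_width: -0.001
```

Run:
```python
from h import *
st();plan(box(0,-.08,.08),EY)
for n in("wrist","scene"):
    f=cams.grab_frame(n);cv2.imwrite(f"pics/{n}2.png",f["img"])
```

```text
t 2.87 tcp [ 0.5242 -0.2399  0.0801] box -0.0026 -0.1029 F [-0.22  0.71  0.24] g -0.001 q [-0.56  0.08  1.85  0.    1.22 -2.06]
shift [0.01 0.92 0.1 ] turn [ 0.01 -0.04 -0.02]
```

View pics/wrist2.png

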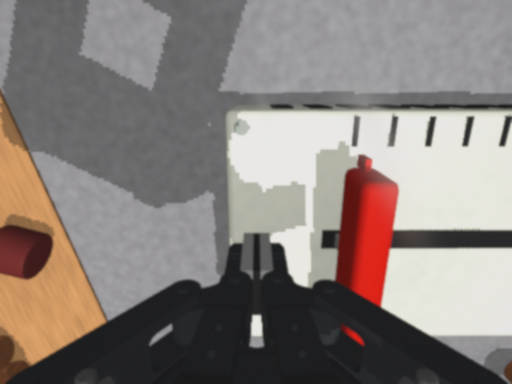

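View pics/scene2.png

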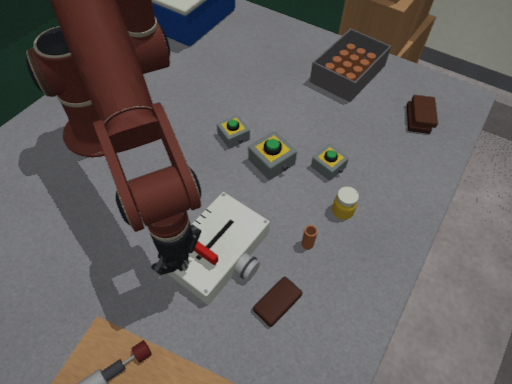

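The fingers stand beside the bar's -y face with a clear gap, and the pointer at (365,160) is on the shut tick. I'll close in now, watching the force.

Emit:
drive_tool([
  {"x": 0,"y": 0.3,"z": 0.1,"ax": 0,"ay": 0,"az": 0},
  {"x": 0,"y": 0.6,"z": 0.1,"ax": 0,"ay": 0,"az": 0},
  {"x": 0,"y": 0.8,"z": 0.1,"ax": 0,"ay": 0,"az": 0},
  {"x": 0,"y": 0.8,"z": 0.1,"ax": 0,"ay": 0,"az": 0},
])

```text
time: 3.3
tool_pos: [0.53, -0.2212, 0.0825]
tool_rot: [0.707, 0.025, 0.706, -0.026]
contact_force: [-0.1, -0.1, -0.4]
gripper_width: -0.001
```

Emit:
drive_tool([
  {"x": 0,"y": 0.1,"z": 0,"ax": 0,"ay": 0,"az": 0},
  {"x": 0,"y": 0.1,"z": 0,"ax": 0,"ay": 0,"az": 0},
])

```text
time: 3.47
tool_pos: [0.5296, -0.2193, 0.0815]
tool_rot: [0.707, 0.026, 0.707, -0.026]
contact_force: [0.3, 0.2, -0.8]
gripper_width: 0.0
```

Emit:
drive_tool([
  {"x": 0,"y": 0.1,"z": 0,"ax": 0,"ay": 0,"az": 0},
  {"x": 0,"y": 0.1,"z": 0,"ax": 0,"ay": 0,"az": 0},
])

```text
time: 3.63
tool_pos: [0.5296, -0.217, 0.0812]
tool_rot: [0.707, 0.026, 0.707, -0.026]
contact_force: [0.1, -1.0, -0.9]
gripper_width: 0.001
```

Run:
```python
from h import *
st()
```

```text
t 3.63 tcp [ 0.5296 -0.217   0.0812] box 0.0012 -0.0797 F [ 0.09 -1.   -0.9 ] g 0.001 q [-0.52  0.07  1.86  0.    1.21 -2.02]
```

Emit:
drive_tool([
  {"x": 0,"y": 0.1,"z": 0,"ax": 0,"ay": 0,"az": 0},
  {"x": 0,"y": 0.1,"z": 0,"ax": 0,"ay": 0,"az": 0},
])

```text
time: 3.8
tool_pos: [0.5298, -0.2145, 0.0812]
tool_rot: [0.707, 0.026, 0.707, -0.026]
contact_force: [0.5, -0.2, 0.6]
gripper_width: 0.001
```

Emit:
drive_tool([
  {"x": 0,"y": 0.1,"z": 0,"ax": 0,"ay": 0,"az": 0},
  {"x": 0,"y": 0.1,"z": 0,"ax": 0,"ay": 0,"az": 0},
])

```text
time: 3.97
tool_pos: [0.53, -0.212, 0.0812]
tool_rot: [0.707, 0.026, 0.707, -0.026]
contact_force: [0.2, -0.2, -0.3]
gripper_width: 0.001
```

Emit:
drive_tool([
  {"x": 0,"y": 0.1,"z": 0,"ax": 0,"ay": 0,"az": 0},
  {"x": 0,"y": 0.1,"z": 0,"ax": 0,"ay": 0,"az": 0},
])

```text
time: 4.13
tool_pos: [0.5303, -0.2096, 0.0813]
tool_rot: [0.707, 0.026, 0.707, -0.026]
contact_force: [-0.8, -0.0, -0.2]
gripper_width: 0.002
```

Run:
```python
from h import *
st()
```

```text
t 4.13 tcp [ 0.5303 -0.2096  0.0813] box 0.0013 -0.0722 F [-0.76 -0.01 -0.25] g 0.002 q [-0.51  0.06  1.86 -0.    1.21 -2.  ]
```

Emit:
drive_tool([
  {"x": 0,"y": 0.06,"z": 0,"ax": 0,"ay": 0,"az": 0},
  {"x": 0,"y": 0.06,"z": 0,"ax": 0,"ay": 0,"az": 0},
])

```text
time: 4.3
tool_pos: [0.5303, -0.2092, 0.0814]
tool_rot: [0.707, 0.025, 0.707, -0.027]
contact_force: [-1.4, -5.3, -1.2]
gripper_width: -0.001
```

Emit:
drive_tool([
  {"x": 0,"y": 0.06,"z": 0,"ax": 0,"ay": 0,"az": 0},
  {"x": 0,"y": 0.06,"z": 0,"ax": 0,"ay": 0,"az": 0},
])

```text
time: 4.47
tool_pos: [0.5304, -0.208, 0.0814]
tool_rot: [0.707, 0.025, 0.707, -0.027]
contact_force: [-1.9, -5.4, -0.5]
gripper_width: 0.003
```

Emit:
drive_tool([
  {"x": 0,"y": 0.06,"z": 0,"ax": 0,"ay": 0,"az": 0},
  {"x": 0,"y": 0.06,"z": 0,"ax": 0,"ay": 0,"az": 0},
])

```text
time: 4.63
tool_pos: [0.5305, -0.2062, 0.0814]
tool_rot: [0.707, 0.026, 0.707, -0.027]
contact_force: [-0.4, -4.7, -1.2]
gripper_width: 0.0
```

Run:
```python
from h import *
st()
f=cams.grab_frame("wrist");cv2.imwrite("pics/wrist3.png",f["img"])
```

```text
t 4.63 tcp [ 0.5305 -0.2062  0.0814] box 0.0013 -0.0688 F [-0.4  -4.74 -1.16] g 0.0 q [-0.5   0.06  1.87 -0.    1.21 -2.  ]
```

View pics/wrist3.png

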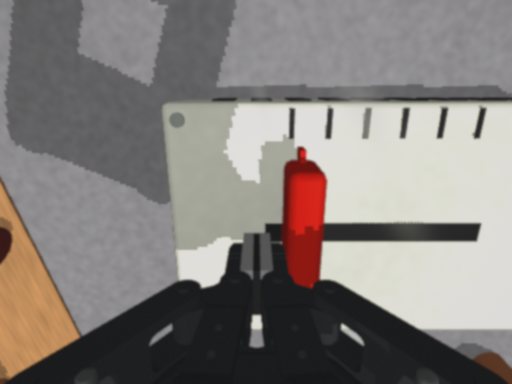

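Contact came at box y ≈ -0.072, with about 5 N resisting. I'll push over the first crest slowly.

Emit:
drive_tool([
  {"x": 0,"y": 0.06,"z": 0,"ax": 0,"ay": 0,"az": 0},
  {"x": 0,"y": 0.12,"z": 0,"ax": 0,"ay": 0,"az": 0},
  {"x": 0,"y": 0.18,"z": 0,"ax": 0,"ay": 0,"az": 0},
  {"x": 0,"y": 0.24,"z": 0,"ax": 0,"ay": 0,"az": 0},
])

```text
time: 5.02
tool_pos: [0.5311, -0.1986, 0.0813]
tool_rot: [0.707, 0.027, 0.707, -0.026]
contact_force: [-0.2, 0.4, 0.1]
gripper_width: 0.004
```

Emit:
drive_tool([
  {"x": 0,"y": 0.06,"z": 0,"ax": 0,"ay": 0,"az": 0},
  {"x": 0,"y": 0.12,"z": 0,"ax": 0,"ay": 0,"az": 0},
  {"x": 0,"y": 0.12,"z": 0,"ax": 0,"ay": 0,"az": 0},
])

```text
time: 5.27
tool_pos: [0.5312, -0.1955, 0.0812]
tool_rot: [0.707, 0.026, 0.707, -0.026]
contact_force: [0.5, -0.6, -0.1]
gripper_width: 0.002
```

```bash
cat >> h.py <<'E'
def lever(n="wrist"):
    "pointer/bar position along box y from top or wrist camera: needs visible bar; prints bar centroid rel. to ticks"
    f=cams.grab_frame(n)
    return f
E
python3 - <<'E'
from h import *
st()
f=cams.grab_frame("wrist");cv2.imwrite("pics/wrist4.png",f["img"])
E
```

```text
t 5.27 tcp [ 0.5312 -0.1955  0.0812] box 0.0012 -0.058 F [ 0.49 -0.6  -0.12] g 0.002 q [-0.48  0.06  1.87  0.    1.21 -1.98]
```

View pics/wrist4.png

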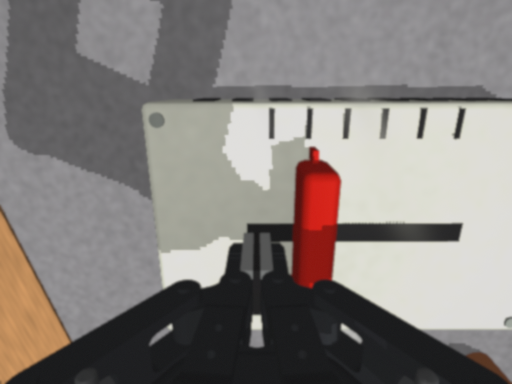

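The lever snapped to the first click: the pointer is at (313,155), just beyond the second tick because of parallax, and the force is back to zero. Next is the second notch.

Emit:
drive_tool([
  {"x": 0,"y": 0.1,"z": 0,"ax": 0,"ay": 0,"az": 0},
  {"x": 0,"y": 0.2,"z": 0,"ax": 0,"ay": 0,"az": 0},
  {"x": 0,"y": 0.26,"z": 0,"ax": 0,"ay": 0,"az": 0},
  {"x": 0,"y": 0.32,"z": 0,"ax": 0,"ay": 0,"az": 0},
  {"x": 0,"y": 0.38,"z": 0,"ax": 0,"ay": 0,"az": 0},
])

```text
time: 5.73
tool_pos: [0.5318, -0.1884, 0.0814]
tool_rot: [0.707, 0.025, 0.707, -0.028]
contact_force: [-1.4, -7.9, -1.4]
gripper_width: -0.0
```

Emit:
drive_tool([
  {"x": 0,"y": 0.06,"z": 0,"ax": 0,"ay": 0,"az": 0},
  {"x": 0,"y": 0.12,"z": 0,"ax": 0,"ay": 0,"az": 0},
  {"x": 0,"y": 0.18,"z": 0,"ax": 0,"ay": 0,"az": 0},
  {"x": 0,"y": 0.24,"z": 0,"ax": 0,"ay": 0,"az": 0},
])

```text
time: 6.07
tool_pos: [0.5323, -0.1811, 0.0813]
tool_rot: [0.707, 0.026, 0.707, -0.026]
contact_force: [-0.6, -2.9, -0.7]
gripper_width: -0.002
```

Emit:
drive_tool([
  {"x": 0,"y": 0.06,"z": 0,"ax": 0,"ay": 0,"az": 0},
  {"x": 0,"y": 0.06,"z": 0,"ax": 0,"ay": 0,"az": 0},
  {"x": 0,"y": 0.06,"z": 0,"ax": 0,"ay": 0,"az": 0},
])

```text
time: 6.32
tool_pos: [0.5326, -0.1787, 0.0813]
tool_rot: [0.707, 0.026, 0.707, -0.026]
contact_force: [0.1, -0.1, 0.0]
gripper_width: 0.002
```

Run:
```python
from h import *
st()
f=cams.grab_frame("wrist");cv2.imwrite("pics/wrist5.png",f["img"])
```

```text
t 6.32 tcp [ 0.5326 -0.1787  0.0813] box 0.0013 -0.0412 F [ 0.13 -0.11  0.01] g 0.002 q [-0.46  0.04  1.88  0.    1.21 -1.95]
```

View pics/wrist5.png

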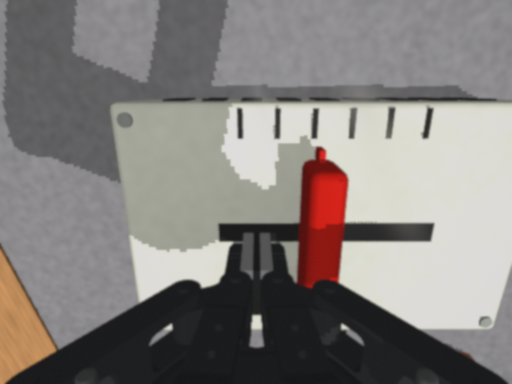

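That's the second notch: the pointer at (320,153) is near the third tick at 315, with zero force. One more crest to go, using the same slow motion.

Emit:
drive_tool([
  {"x": 0,"y": 0.1,"z": 0,"ax": 0,"ay": 0,"az": 0},
  {"x": 0,"y": 0.2,"z": 0,"ax": 0,"ay": 0,"az": 0},
  {"x": 0,"y": 0.3,"z": 0,"ax": 0,"ay": 0,"az": 0},
  {"x": 0,"y": 0.38,"z": 0,"ax": 0,"ay": 0,"az": 0},
  {"x": 0,"y": 0.44,"z": 0,"ax": 0,"ay": 0,"az": 0},
])

```text
time: 6.78
tool_pos: [0.5332, -0.1692, 0.0814]
tool_rot: [0.707, 0.025, 0.707, -0.027]
contact_force: [-0.6, -6.9, -0.7]
gripper_width: 0.003
```

Emit:
drive_tool([
  {"x": 0,"y": 0.06,"z": 0,"ax": 0,"ay": 0,"az": 0},
  {"x": 0,"y": 0.12,"z": 0,"ax": 0,"ay": 0,"az": 0},
  {"x": 0,"y": 0.18,"z": 0,"ax": 0,"ay": 0,"az": 0},
  {"x": 0,"y": 0.24,"z": 0,"ax": 0,"ay": 0,"az": 0},
])

```text
time: 7.12
tool_pos: [0.5336, -0.1632, 0.0813]
tool_rot: [0.707, 0.026, 0.707, -0.027]
contact_force: [-0.3, -2.7, -0.9]
gripper_width: -0.002
```

Run:
```python
from h import *
st()
```

```text
t 7.12 tcp [ 0.5336 -0.1632  0.0813] box 0.0012 -0.0257 F [-0.27 -2.74 -0.88] g -0.002 q [-0.43  0.04  1.89 -0.    1.21 -1.93]
```

Emit:
drive_tool([
  {"x": 0,"y": 0.06,"z": 0,"ax": 0,"ay": 0,"az": 0},
  {"x": 0,"y": 0.1,"z": 0,"ax": 0,"ay": 0,"az": 0},
  {"x": 0,"y": 0.14,"z": 0,"ax": 0,"ay": 0,"az": 0},
  {"x": 0,"y": 0.14,"z": 0,"ax": 0,"ay": 0,"az": 0},
])

```text
time: 7.45
tool_pos: [0.534, -0.1582, 0.0813]
tool_rot: [0.707, 0.026, 0.707, -0.026]
contact_force: [0.8, 0.4, -1.4]
gripper_width: 0.001
```

Run:
```python
from h import *
st()
f=cams.grab_frame("wrist");cv2.imwrite("pics/wrist6.png",f["img"])
```

```text
t 7.45 tcp [ 0.534  -0.1582  0.0813] box 0.0013 -0.0206 F [ 0.81  0.38 -1.43] g 0.001 q [-0.42  0.03  1.9   0.    1.21 -1.92]
```

View pics/wrist6.png

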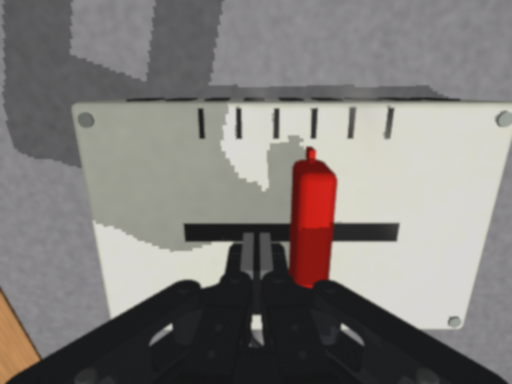

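The pointer at (310,152) is at the fourth tick (313), but slightly short of the parallax offset seen in the earlier notches, so the snap may still be in progress. I'll wait and look again.

Emit:
drive_tool([
  {"x": 0,"y": 0,"z": 0,"ax": 0,"ay": 0,"az": 0},
  {"x": 0,"y": 0,"z": 0,"ax": 0,"ay": 0,"az": 0},
  {"x": 0,"y": 0,"z": 0,"ax": 0,"ay": 0,"az": 0},
])

```text
time: 7.75
tool_pos: [0.534, -0.1588, 0.0813]
tool_rot: [0.707, 0.026, 0.707, -0.026]
contact_force: [0.3, 0.7, 0.2]
gripper_width: -0.005
```

Run:
```python
from h import *
st()
f=cams.grab_frame("wrist");cv2.imwrite("pics/wrist7.png",f["img"])
for n in ("wrist4","wrist5","wrist6","wrist7"):
    m=red(cv2.imread(f"pics/{n}.png"));c=np.where(m[152:157].any(0))[0];e=np.where(m[280].astype(bool))[0]; print(n,c.min(),c.max(),e.min() if len(e) else None)
```

```text
t 7.75 tcp [ 0.534  -0.1588  0.0813] box 0.0013 -0.0212 F [0.32 0.67 0.17] g -0.005 q [-0.42  0.03  1.89  0.    1.21 -1.92]
wrist4 312 317 300
wrist5 319 324 307
wrist6 309 313 298
wrist7 319 324 308
```

View pics/wrist7.png

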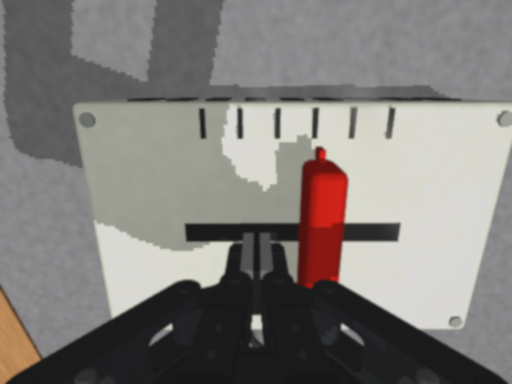

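The snap has finished: the pointer at (320,152) has the usual +5 px parallax on the fourth tick, so the lever is in the third notch. I'll back off, rise and go to the button.

Emit:
drive_tool([
  {"x": 0,"y": -0.6,"z": 0,"ax": 0,"ay": 0,"az": 0},
  {"x": 0,"y": -1.0,"z": 0,"ax": 0,"ay": 0,"az": 0},
  {"x": -1.5,"y": -1.0,"z": 0,"ax": 0,"ay": 0,"az": 0},
  {"x": -3.0,"y": -1.0,"z": 0,"ax": 0,"ay": 0,"az": 0},
  {"x": -4.4,"y": -1.0,"z": 0,"ax": 0,"ay": 0,"az": 0},
])

```text
time: 8.22
tool_pos: [0.5316, -0.1842, 0.1923]
tool_rot: [0.706, 0.027, 0.707, -0.026]
contact_force: [1.2, -0.3, -0.0]
gripper_width: 0.0
```

Run:
```python
from h import *
st(); plan([.5023,.18,.18],EY)
f=cams.grab_frame("top");im=f["img"];cv2.imwrite("pics/top2.png",im)
c=comps(green(im))[0];r=cv2.minAreaRect(c);print(r,ray(f,r[0],.078))
```

```text
t 8.22 tcp [ 0.5316 -0.1842  0.1923] box 0.0008 -0.0468 F [ 1.22 -0.27 -0.  ] g 0.0 q [-0.47 -0.07  1.8   0.    1.41 -1.96]
shift [ 0.5  14.44 -2.26] turn [-0.02 -0.01 -0.01]
((188.0, 224.0), (16.0, 16.0), 90.0) [0.50281269 0.18020922 0.078     ]
```

View pics/top2.png

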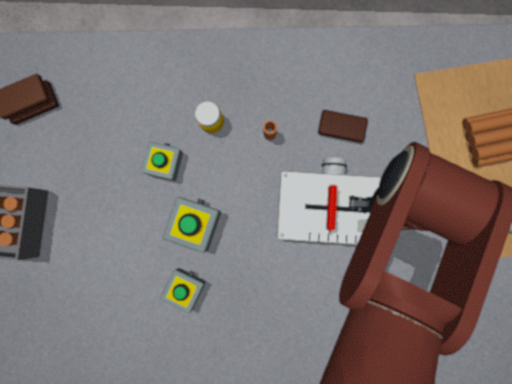

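The red bar sits at (332,208) in the top view, on the third-notch tick, and the button is at (188,224). Next I'll move over the button.

Emit:
drive_tool([
  {"x": 0,"y": 14.4,"z": -2.3,"ax": 0,"ay": 0,"az": 0},
  {"x": 0,"y": 14.4,"z": -2.3,"ax": 0,"ay": 0,"az": 0},
  {"x": 0,"y": 14.4,"z": -2.3,"ax": 0,"ay": 0,"az": 0},
  {"x": 0,"y": 14.4,"z": -2.3,"ax": 0,"ay": 0,"az": 0},
  {"x": 0,"y": 14.4,"z": -2.3,"ax": 0,"ay": 0,"az": 0},
])

```text
time: 8.68
tool_pos: [0.5142, 0.0251, 0.1914]
tool_rot: [0.707, 0.027, 0.706, -0.027]
contact_force: [1.0, 0.8, 0.2]
gripper_width: -0.0
```

Run:
```python
from h import *
st(); plan([.5025,.18,.12],EY)
```

```text
t 8.68 tcp [0.5142 0.0251 0.1914] box -0.032 0.1607 F [0.97 0.76 0.2 ] g -0.0 q [-0.1  -0.19  1.91  0.    1.42 -1.59]
shift [ 2.86  6.14 -0.94] turn [-0.02  0.01 -0.  ]
```

Emit:
drive_tool([
  {"x": 0,"y": 6.1,"z": -0.9,"ax": 0,"ay": 0,"az": 0},
  {"x": 0,"y": 6.1,"z": -0.9,"ax": 0,"ay": 0,"az": 0},
  {"x": 0,"y": 6.1,"z": -0.9,"ax": 0,"ay": 0,"az": 0},
  {"x": 0,"y": 6.1,"z": -0.9,"ax": 0,"ay": 0,"az": 0},
  {"x": 1.5,"y": 6.1,"z": -0.9,"ax": 0,"ay": 0,"az": 0},
])

```text
time: 9.1
tool_pos: [0.5083, 0.1832, 0.162]
tool_rot: [0.712, 0.026, 0.701, -0.022]
contact_force: [1.3, 0.0, 0.2]
gripper_width: 0.002
```

Emit:
drive_tool([
  {"x": 1.3,"y": 0,"z": 0,"ax": 0,"ay": 0,"az": 0},
  {"x": 1.3,"y": 0,"z": 0,"ax": 0,"ay": 0,"az": 0},
  {"x": 1.3,"y": 0,"z": 0,"ax": 0,"ay": 0,"az": 0},
])

```text
time: 9.35
tool_pos: [0.5019, 0.1771, 0.1193]
tool_rot: [0.705, 0.026, 0.708, -0.027]
contact_force: [0.4, 0.2, 0.1]
gripper_width: -0.004
```

Run:
```python
from h import *
st(); plan([.5025,.18,.085],EY)
for n in("wrist","scene"):
    f=cams.grab_frame(n);cv2.imwrite(f"pics/{n}8.png",f["img"])
    print(n,proj(f,sensors.state()["tool_pos"]),proj(f,[.5025,.18,.078]))
```

```text
t 9.35 tcp [0.5019 0.1771 0.1193] box -0.0555 0.3113 F [0.41 0.18 0.06] g -0.004 q [ 0.2  -0.07  1.93  0.    1.29 -1.3 ]
shift [1.37 0.12 0.02] turn [-0.01 -0.06  0.02]
wrist [255.86623286 253.16041968] [260.02344464 217.81361053]
scene [273.6455808  132.87884789] [272.66665809 143.36636087]
```

View pics/wrist8.png

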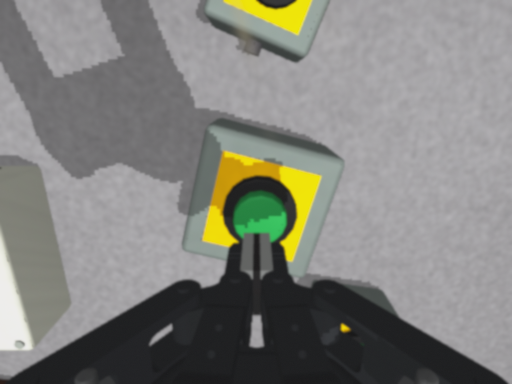

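View pics/scene8.png

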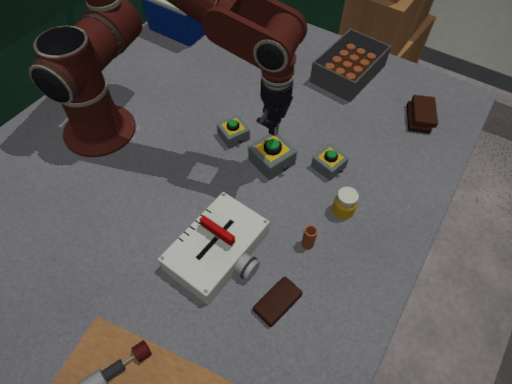

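The wrist image shows the green button at about (261,217), right where the estimate projects. Descending now.

Emit:
drive_tool([
  {"x": 0.6,"y": 0.1,"z": 0,"ax": 0,"ay": 0,"az": 0},
  {"x": 1.1,"y": 0.1,"z": 0,"ax": 0,"ay": 0,"az": 0},
  {"x": 1.4,"y": 0.1,"z": 0,"ax": 0,"ay": 0,"az": 0},
  {"x": 1.4,"y": 0.1,"z": 0,"ax": 0,"ay": 0,"az": 0},
])

```text
time: 9.78
tool_pos: [0.5029, 0.1794, 0.0851]
tool_rot: [0.706, 0.026, 0.707, -0.027]
contact_force: [-0.6, -0.2, -0.4]
gripper_width: 0.003
```

Emit:
drive_tool([
  {"x": 0.1,"y": 0,"z": 0,"ax": 0,"ay": 0,"az": 0},
  {"x": 0.2,"y": 0,"z": 0,"ax": 0,"ay": 0,"az": 0},
  {"x": 0.3,"y": 0,"z": 0,"ax": 0,"ay": 0,"az": 0},
  {"x": 0.3,"y": 0,"z": 0,"ax": 0,"ay": 0,"az": 0},
])

```text
time: 10.12
tool_pos: [0.5043, 0.18, 0.0794]
tool_rot: [0.707, 0.026, 0.706, -0.026]
contact_force: [-0.3, -0.4, 2.4]
gripper_width: -0.001
```

Run:
```python
from h import *
st()
```

```text
t 10.12 tcp [0.5043 0.18   0.0794] box -0.0533 0.3144 F [-0.31 -0.41  2.36] g -0.001 q [ 0.2  -0.02  1.95 -0.    1.21 -1.29]
```

Emit:
drive_tool([
  {"x": 0.08,"y": 0,"z": -0.05,"ax": 0,"ay": 0,"az": 0},
  {"x": 0.16,"y": 0,"z": -0.05,"ax": 0,"ay": 0,"az": 0},
  {"x": 0.24,"y": 0,"z": -0.05,"ax": 0,"ay": 0,"az": 0},
  {"x": 0.24,"y": 0,"z": -0.05,"ax": 0,"ay": 0,"az": 0},
])

```text
time: 10.45
tool_pos: [0.504, 0.1802, 0.0758]
tool_rot: [0.708, 0.026, 0.706, -0.026]
contact_force: [-2.7, -2.9, 15.0]
gripper_width: -0.005
```

Emit:
drive_tool([
  {"x": 0.06,"y": 0,"z": 0,"ax": 0,"ay": 0,"az": 0},
  {"x": 0.06,"y": 0,"z": 0,"ax": 0,"ay": 0,"az": 0},
])

```text
time: 10.62
tool_pos: [0.5041, 0.1802, 0.0757]
tool_rot: [0.707, 0.026, 0.706, -0.026]
contact_force: [-7.4, -2.8, 22.5]
gripper_width: 0.002
```

Run:
```python
from h import *
st()
```

```text
t 10.62 tcp [0.5041 0.1802 0.0757] box -0.0535 0.3146 F [-7.43 -2.84 22.53] g 0.002 q [ 0.2  -0.01  1.95 -0.    1.2  -1.29]
```

Run:
```python
from h import *
for n in("wrist","scene","top"):
    f=cams.grab_frame(n);im=f["img"]
    print(n,proj(f,sensors.state()["tool_pos"]))
    u=proj(f,[.5025,.18,.075]).astype(int)
    c=im[max(u[1]-50,0):u[1]+50,u[0]-60:u[0]+60]
    cv2.imwrite(f"pics/{n}9.png",cv2.resize(c,None,fx=5,fy=5,interpolation=cv2.INTER_CUBIC))
```

```text
wrist [255.33910225 247.85726928]
scene [273.15279004 144.11127593]
top [188.23494832 223.41972537]
```

View pics/wrist9.png

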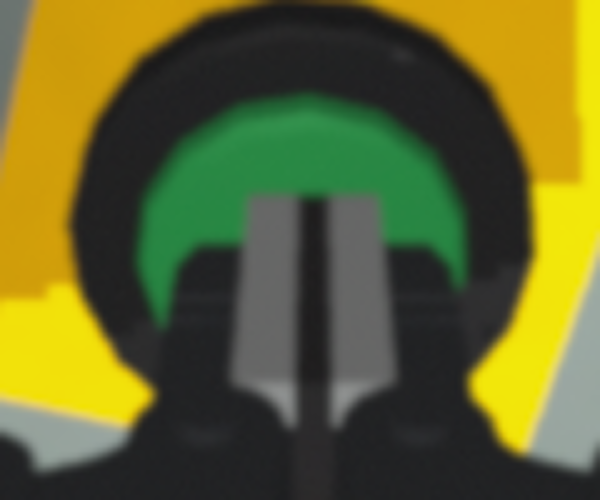

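View pics/scene9.png

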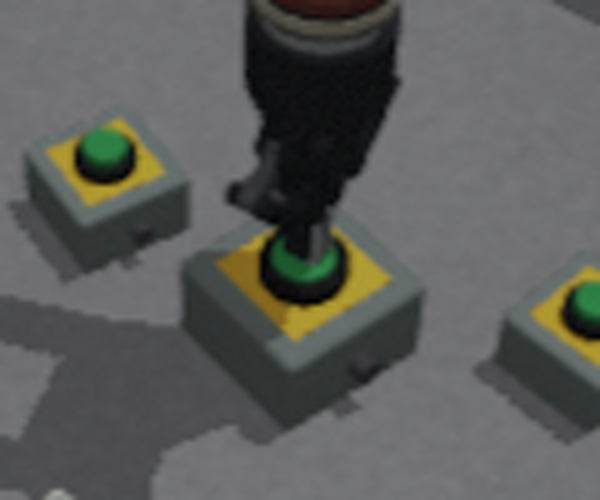

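The press stopped hard at TCP z 0.0757 with 22 N, though full travel should end near 0.072. In the crop a dark green band about 15 px wide shows along the button's upper rim. I'll release and compare to tell whether the button was fully in.

Emit:
drive_tool([
  {"x": -0.3,"y": 0,"z": 0,"ax": 0,"ay": 0,"az": 0},
  {"x": -0.6,"y": 0,"z": 0,"ax": 0,"ay": 0,"az": 0},
  {"x": -0.6,"y": 0,"z": 0,"ax": 0,"ay": 0,"az": 0},
  {"x": -0.6,"y": 0,"z": 0,"ax": 0,"ay": 0,"az": 0},
])

```text
time: 11.1
tool_pos: [0.5019, 0.1801, 0.0858]
tool_rot: [0.706, 0.026, 0.707, -0.026]
contact_force: [0.6, 0.1, -0.9]
gripper_width: -0.007
```

Run:
```python
from h import *
st()
f=cams.grab_frame("wrist");im=f["img"]
u=proj(f,[.5025,.18,.075]).astype(int)
c=im[max(u[1]-50,0):u[1]+50,u[0]-60:u[0]+60];cv2.imwrite("pics/wrist10f.png",im)
cv2.imwrite("pics/wrist10.png",cv2.resize(c,None,fx=5,fy=5,interpolation=cv2.INTER_CUBIC))
print(f["cam_to_world"].round(4), proj(f,[.5025,.18,.072]),proj(f,[.5025,.18,.078]))
```

```text
t 11.1 tcp [0.5019 0.1801 0.0858] box -0.0557 0.3144 F [ 0.58  0.12 -0.87] g -0.007 q [ 0.2  -0.03  1.95  0.    1.22 -1.29]
[[ 0.0741  0.9479  0.3099  0.422 ]
 [ 0.9973 -0.0707 -0.0219  0.1864]
 [ 0.0011  0.3107 -0.9505  0.2292]
 [ 0.      0.      0.      1.    ]] [255.22136278 236.98410409] [255.20007367 241.94866806]
```

View pics/wrist10.png

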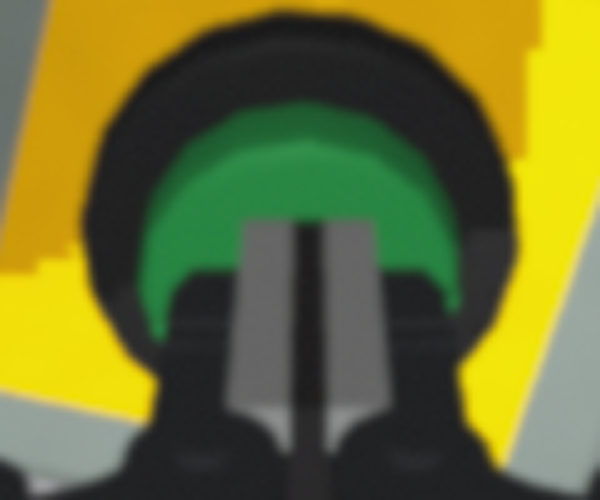

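Run:
```python
from h import *
f=cams.grab_frame("wrist");T=f["cam_to_world"].copy()
g=dict(f);g["cam_to_world"]=T.copy();g["cam_to_world"][:3,3]+=np.array([.5041,.1802,.0757])-np.array([.5019,.1801,.0858])
for nm,ff,zs in(("released",f,(.078,.075,.072)),("pressed",g,(.078,.0757,.074,.072))):
    for zc in (.072,):
        c=proj(ff,[.4765,.18,zc])[1]
        print(nm,"u0",proj(ff,[.5025,.18,.075])[1].astype(int)-50,"collar",c,"btn rows",{z:round(proj(ff,[.4845,.18,z])[1],1) for z in zs},"centre dia px",{z:round(proj(ff,[.5025,.198,z])[0]-proj(ff,[.5025,.162,z])[0],1) for z in zs})
im=cv2.imread("pics/wrist10f.png")
print(im[180:222,256].tolist())
w=cv2.imread("pics/wrist9.png");print([w[r,300].tolist() for r in range(2,200,5)])
```

```text
released u0 190 collar 195.6138151470165 btn rows {0.078: np.float64(213.3), 0.075: np.float64(211.1), 0.072: np.float64(209.1)} centre dia px {0.078: np.float64(64.3), 0.075: np.float64(63.3), 0.072: np.float64(62.2)}
pressed u0 195 collar 198.1060658422223 btn rows {0.078: np.float64(217.0), 0.0757: np.float64(215.2), 0.074: np.float64(213.9), 0.072: np.float64(212.4)} centre dia px {0.078: np.float64(68.5), 0.0757: np.float64(67.6), 0.074: np.float64(66.9), 0.072: np.float64(66.1)}
[[10, 220, 239], [10, 198, 229], [10, 178, 220], [10, 171, 217], [10, 171, 217], [10, 172, 218], [10, 172, 217], [10, 169, 216], [10, 164, 214], [10, 154, 203], [10, 131, 172], [20, 90, 118], [25, 50, 63], [27, 31, 34], [25, 25, 26], [28, 28, 28], [33, 32, 33], [39, 38, 39], [39, 39, 39], [37, 36, 37], [35, 34, 34], [36, 35, 35], [34, 34, 34], [35, 34, 35], [33, 33, 33], [34, 34, 33], [35, 35, 35], [35, 35, 34], [36, 43, 32], [40, 62, 32], [45, 82, 31], [47, 91, 30], [49, 94, 31], [50, 96, 32], [51, 99, 31], [53, 103, 33], [58, 113, 37], [68, 129, 45], [74, 140, 49], [75, 143, 48], [72, 140, 46], [70, 137, 43]]
[[27, 44, 54], [26, 28, 30], [27, 26, 27], [28, 26, 28], [31, 30, 32], [36, 36, 36], [39, 39, 38], [39, 38, 39], [36, 35, 35], [35, 34, 35], [35, 34, 35], [35, 34, 34], [34, 34, 33], [34, 34, 33], [34, 34, 33], [35, 35, 34], [34, 35, 34], [35, 38, 34], [39, 57, 33], [46, 82, 33], [51, 98, 33], [57, 111, 36], [67, 127, 44], [74, 140, 49], [77, 145, 50], [74, 143, 47], [72, 140, 45], [69, 137, 42], [68, 137, 41], [67, 136, 40], [68, 136, 40], [68, 136, 41], [67, 136, 40], [68, 136, 42], [68, 136, 41], [68, 135, 41], [68, 135, 41], [67, 129, 42], [64, 113, 48], [61, 87, 54]]
```

The rim rows settle it. Measured from the collar highlight, the button's top edge moved from 19.0 px (out) to 15.4 px (pressed). The model predicts 15.6 px for fully in, and the 66 px diameter also matches z = 0.072. So it hit its stop, and it's out again now. Next I'll rise clear.

Emit:
drive_tool([
  {"x": -1.2,"y": 0,"z": 0,"ax": 0,"ay": 0,"az": 0},
  {"x": -2.6,"y": 0,"z": 0,"ax": 0,"ay": 0,"az": 0},
  {"x": -4.0,"y": 0,"z": 0,"ax": 0,"ay": 0,"az": 0},
  {"x": -5.0,"y": 0,"z": 0,"ax": 0,"ay": 0,"az": 0},
  {"x": -5.0,"y": 0,"z": 0,"ax": 0,"ay": 0,"az": 0},
])

```text
time: 11.62
tool_pos: [0.5053, 0.1808, 0.2177]
tool_rot: [0.71, 0.027, 0.703, -0.025]
contact_force: [0.9, 0.6, 1.1]
gripper_width: -0.002
```

Emit:
drive_tool([
  {"x": 0,"y": 0,"z": -4,"ax": 0,"ay": 0,"az": 0},
  {"x": 0,"y": 0,"z": -4,"ax": 0,"ay": 0,"az": 0},
  {"x": 0,"y": 0,"z": -4,"ax": 0,"ay": 0,"az": 0},
  {"x": 0,"y": 0,"z": -4,"ax": 0,"ay": 0,"az": 0},
  {"x": 0,"y": 0,"z": -4,"ax": 0,"ay": 0,"az": 0},
])

```text
time: 12.03
tool_pos: [0.4018, 0.1875, 0.21]
tool_rot: [0.706, 0.026, 0.707, -0.026]
contact_force: [1.1, -0.4, -0.2]
gripper_width: -0.001
```

Run:
```python
from h import *
st()
f=cams.grab_frame("top");im=f["img"];cv2.imwrite("pics/top3.png",im)
r=cv2.minAreaRect(comps(red(im))[0]);p=ray(f,r[0],.103)[:2]-C;print("bar",p@EX,p@EY)
a=cv2.imread("pics/top0.png")
for u,v in((208,115),(270,130),(343,126)):
    d=np.abs(im[v-25:v+25,u-30:u+30].astype(int)-a[v-25:v+25,u-30:u+30]);print(d.mean(),(d>60).sum())
```

```text
t 12.03 tcp [0.4018 0.1875 0.21  ] box -0.156 0.3144 F [ 1.07 -0.4  -0.24] g -0.001 q [ 0.27 -0.39  2.04 -0.    1.49 -1.23]
bar -0.0004038456666891672 0.011441951630095879
6.234444444444445 0
6.187111111111111 0
5.420111111111111 0
```

View pics/top3.png

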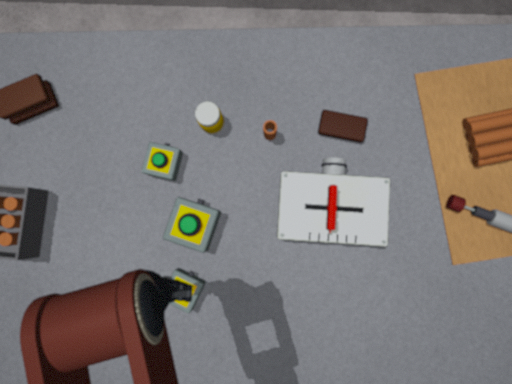

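The final top view shows the bar at box y = +0.011 (slide ≈ 0.059) and the button out. The sleeve, pad and jar are unmoved, and the arm is clear at z = 0.21. Handing in.

```bash
python3 -c "
from plant import workorder
print(workorder.job_done())"
```

```text
the job is handed in; nothing more can be done
None
```

I handed the job in at about 12 s, with the lever in the third notch and the start button pressed fully in and back out. No verdict was reported.

- **Lever:** it started shut. I pushed its -y face with the closed fingers over three crests, feeling about 5–8 N and then a drop to zero at each click. The last top view puts the bar at +11 mm on the box, a slide of about 59 mm, and the pointer stood on the third-notch tick.
- **Button:** I pressed the largest station's button to a hard stop at about 22 N, released it, and saw it standing out again.
- **One disagreement:** the measured tool height at the stop was 75.7 mm, not the 72 mm expected for fully in. The first press contact also came at least 1.4 mm higher than expected. The wrist images before and after matched about 6 mm of travel, so I judged it fully in.
- **Everything else:** the sleeve, pad and jar show no change in the top view. The arm ended clear at 0.21 m with no contact force beyond sensor noise.

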